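Re-rack the impact sockets in size order

TASK

The four impact sockets stand jumbled on the aluminium rail: move them onto the black socket tray, each upright on the post of its own size and fully down on the tray, so that the row runs in order from the smallest to the largest. Leave the drive adapter with the square stub on its rail peg and the extension bar lying where it is.

Things in the scene. Friction and masses are not known exactly. Their poses are not given: they have to be found in the camera images.
- socket17 (a point): The smallest impact socket: loose dark steel cylinder, 26 mm diameter, 42 mm tall, standing upright on the rail's top, 10 mm above the table, its open end (17 mm bore, 29 mm deep) down over a rail peg, its closed end with a small black square hole up. Point: its centre, 21 mm above its underside; z up.
- socket22 (a point): The second smallest impact socket: loose dark steel cylinder, 32 mm diameter, 47 mm tall, standing upright on the rail's top, 10 mm above the table, its open end (22 mm bore, 29 mm deep) down over a rail peg, its closed end with a small black square hole up. Point: its centre, 23.5 mm above its underside; z up.
- socket27 (a point): The second largest impact socket: loose dark steel cylinder, 39 mm diameter, 53 mm tall, standing upright on the rail's top, 10 mm above the table, its open end (27 mm bore, 29 mm deep) down over a rail peg, its closed end with a small black square hole up. Point: its centre, 26.5 mm above its underside; z up.
- socket32 (a point): The largest impact socket: loose dark steel cylinder, 46 mm diameter, 60 mm tall, standing upright on the rail's top, 10 mm above the table, its open end (32 mm bore, 29 mm deep) down over a rail peg, its closed end with a small black square hole up. Point: its centre, 30 mm above its underside; z up.
- post17 (a point): Post for the 17 mm bore socket, the smallest of four in a row by size on the black tray: steel, 13 mm diameter, 25 mm high, its upper half rounded off to a 6 mm nose, on a grey patch 26 mm across. Point: middle of its foot, on the tray's top, 10 mm above the table (a socket's underside rests here); z up, y along the row to the small end; it lies at y = 84 mm in the row. By this end a flat tab with a hanging hole.
- post22 (a point): Post for the 22 mm bore socket, the second smallest of four in a row by size on the black tray: steel, 18 mm diameter, 25 mm high, its upper half rounded off to a 8 mm nose, on a grey patch 31 mm across. Point: middle of its foot, on the tray's top, 10 mm above the table (a socket's underside rests here); z up, y along the row to the small end; it lies at y = 34 mm in the row. Tray: fixed, 56 mm wide, 252 long.
- post27 (a point): Post for the 27 mm bore socket, the second largest of four in a row by size on the black tray: steel, 23 mm diameter, 25 mm high, its upper half rounded off to a 10 mm nose, on a grey patch 36 mm across. Point: middle of its foot, on the tray's top, 10 mm above the table (a socket's underside rests here); z up, y along the row to the small end; it lies at y = -22 mm in the row. Tray: fixed, 56 mm wide, 252 long.
- post32 (a point): Post for the 32 mm bore socket, the largest of four in a row by size on the black tray: steel, 28 mm diameter, 25 mm high, its upper half rounded off to a 12 mm nose, on a grey patch 41 mm across. Point: middle of its foot, on the tray's top, 10 mm above the table (a socket's underside rests here); z up, y along the row to the small end; it lies at y = -84 mm in the row. Largest post at the end away from the tab.
- adapter (a point): Drive adapter, stays: loose dark steel cylinder, 33 mm diameter, 36 tall, with a bright square stub 16 mm high on top. Point: on its axis, 18 mm above its underside. It stands on one of the five equal pegs (10 mm diameter, 27 high, 50 apart in a row) of the fixed aluminium rail (34 x 244 mm, 10 thick); the sockets stand on the other four, in any order.
- extension (a point): Extension bar, stays: steel, 130 mm long, 25 mm thick, lying loose on the table between rail and tray. Point: its centre, 12.5 mm above the table; x along the bar.
Mind the look-alikes: they are no part of the job. Leave any green, orange or purple look-alike of the part that bears socket27 alone.

How it is judged:
By the outcome, as a careful person would: the job done as asked, in the order asked, and still so for the second after the job is handed in, with the robot touching nothing.
It also fails if it takes over 106 s, if anything falls off the work surface, if the arm or the gripper's body presses on something with over 40 N, if the wrist force passes 120 N, or if a joint passes its speed limit or range.

ROBOT

A 6-joint arm with a two-finger parallel gripper is mounted at the origin on the work surface. World frame = base frame: x ahead of the robot, y to its left, z up, the work surface at z = 0. Lengths are in mm, angles in rad, forces in N, time in s.
With the tool pointing down it reaches from about 350 to 775 mm from the base axis. Payload 7.3 kg.
Tool frame: the origin (TCP) lies midway between the tips of the shut fingers; the grasp point (between the pads) lies 19 mm behind it; z points along the fingers, y is the line along which they close (so a half turn about z gives the same grasp; the last joint's range is limited). The gripper opens to 92 mm and grips with 3 to 60 N. Pads are 19 mm wide; open, the fingers measure 130 mm over their backs; the gripper's body (75 mm by 190 mm) begins 47 mm behind the grasp point.
Start: joints at [1.069, 0.342, 1.524, -0, 1.275, -0.146], TCP at [182.865, 492.143, 226.741] pointing down, gripper open.
Joint ranges: [-2.53, 2.53], [-0.77, 2.02], [0.04, 2.7], [-1, 4.14], [0.28, 2.66], [-3.11, 3.11]. Speed limits (rad/s): [2.57, 2.57, 3.14, 3.14, 3.14, 3.14].

INTERFACE

Orientations are given as [roll, pitch, yaw] about the fixed x, y, z axes, in that order (R = Rz(yaw) Ry(pitch) Rx(roll)).
In Python, from plant import get_obs, capture, camera_model, close_job, search_frame, regions_of, pinpoint gives the robot as it stands. The module is installed in compiled form; this text tells all that it offers.
- The arm moves only by the shell command python3 -m pendant 'ROWS'. ROWS is JSON, one flat list of numbers, 7 for each row, row after row: the shift along the tool's x, y, z in units of 30 mm (1.0 is 30 mm), then the turn, a rotation vector about the tool's x, y, z in units of 4 degrees (1.0 is 4 degrees), then the closure, from -1 (fully open) to 1 (shut), so that 0 is half open. In form: [dx, dy, dz, wx, wy, wz, gripper, dx, dy, dz, wx, wy, wz, gripper, ...]. A call has 1 to 12 rows; each row shifts and turns the commanded pose from where the row before left it, along the tool's axes as they then stand; what a row does not reach is not made up. A row lasts 1/10 s, in which the tool goes at most 50 mm and 8.59 degrees, less where a joint would pass 70% of its speed; a pose out of reach is approached as far as the arm can. A call with a number of a shift or a turn outside -1 to 1 is refused whole. A call with a gripper value outside its range is refused whole. The fingers move at their own pace and stop on an object; the grip force is fixed at half the most. Time passes only in rows, so rows that do not move let the fingers close. It gives the time, the measured TCP pose, the force, the opening and the grip force at its end, in the units of the state.
- get_obs(): the state, without advancing time (a new reading comes with each control period).
- capture(name): name is "scene" or "top" or "wrist"; returns the picture (400x640x3 uint8, red, green, blue); there is no depth.
- camera_model(name): a dict with "fov_y" (degrees; the focal length in pixels is half the picture's height over the tangent of half this angle, whatever the lens; pixels are square), "cx", "cy" (the principal point, pixels), "D" ([k1, k2, p1, p2, k3] as OpenCV has them; the pictures are not rectified), "pose" (4x4, takes a point from camera to world coordinates). Camera axes: x right, y up, looking along -z (the intrinsics and any distortion apply to the point x, -y, -z); pixel columns grow to the right and rows downward; lengths in mm; the calibration is good to about 2 mm. A picture is of the moment at which its call begins: read the wrist's pose just before it. camera_model takes no time and is no camera call; for the wrist camera it gives the pose at the moment of the call.
- close_job(): hands the job in; it is judged then, once.
Trained networks look in the newest picture that a camera, given by its name, has taken for a name from the list of things; names that differ only in an ending like _2 or _b are one class to them, and where a whole thing is asked for, a point or a joint stands for the part that bears it (a point fixed in the world has none). Each returns a list of dicts, best first, with "score" (0 to 1); they miss things now and then, are a little off and sometimes report something else, mostly with a low value. They report only what shows in the picture. A call takes as long as a camera call. They do not tell look-alikes from the thing itself.
- search_frame(camera, thing): "location" ([column, row] in pixels, amid what is visible of it).
- regions_of(camera, thing): "pixels" (400x640 bool, what is visible of it) and "location" ([column, row] in pixels, amid what is visible of it).
- pinpoint(camera, thing): "location" ([column, row] in pixels: a listed point, or the origin of a listed thing).
The state is a dict: "time": time; "joint_positions": joint angles; "dq": joint speeds; "tau": joint torques, N m; "tool_pos": TCP position; "tcp_rot": TCP orientation; "contact_force": force on the tool from outside, world axes, zero at the start; "moment": the same for the moment, N m; "grip_width": finger opening in mm; "finger_force": force on a finger pad.
Only numpy, scipy, OpenCV 4.12 (cv2) and the standard library are available. Lean on these libraries where they do the work, as an engineer would, in place of code of your own. Each camera call takes 0.05 s, during which the arm holds its last target. There are 200 camera calls.

## Working session

There is one attempt and no reset: what is moved stays moved. The work goes in short steps, Python scripts to look and compute and a shell command to move; the robot and the scene stay as the last step left them, time stands still between calls to the robot, and variables do not carry over. Pictures are saved under pics/ and viewed, at most 17 in all, crops included, and the job is handed in when it is done.

```bash
mkdir -p pics; cat > h.py <<'E'
import numpy as np, cv2
from plant import *
def save(cam,name):
    im=capture(cam); cv2.imwrite('pics/'+name,im[:,:,::-1]); return im
def K(m):
    f=200/np.tan(np.radians(m['fov_y'])/2); return np.array([[f,0,m['cx']],[0,f,m['cy']],[0,0,1.]])
def ray(m,px):
    p=cv2.undistortPoints(np.array([[px]],float),K(m),np.array(m['D'],float))[0,0]
    P=np.array(m['pose']); d=P[:3,:3]@np.array([p[0],-p[1],-1]); return P[:3,3],d/np.linalg.norm(d)
def atz(m,px,z):
    o,d=ray(m,px); return o+d*(z-o[2])/d[2]
def tri(rs):
    A=sum(np.eye(3)-np.outer(d,d) for o,d in rs); b=sum((np.eye(3)-np.outer(d,d))@o for o,d in rs)
    return np.linalg.solve(A,b)
def proj(m,X):
    P=np.linalg.inv(np.array(m['pose'])); q=P[:3,:3]@np.array(X,float)+P[:3,3]
    q=np.array([[q[0],-q[1],-q[2]]]); return cv2.projectPoints(q,np.zeros(3),np.zeros(3),K(m),np.array(m['D'],float))[0][0,0]
E
python3 - <<'E'
from h import *
np.set_printoptions(precision=1,suppress=True)
save('scene','s0.png');save('top','t0.png')
o=get_obs();print(o['tool_pos'],o['tcp_rot'],o['time'])
Z=dict(socket17=31,socket22=33.5,socket27=36.5,socket32=40,post17=10,post22=10,post27=10,post32=10,adapter=28,extension=12.5)
ms={c:camera_model(c) for c in('scene','top')}
for n,z in Z.items():
    for c in ms:
        for r in pinpoint(c,n)[:4]:
            print(n,c,round(r['score'],2),np.array(r['location']),atz(ms[c],r['location'],z))
print(get_obs()['time'])
E
```

```text
[182.7 491.8 226.1] [-3.1 -0.   2.8] 0.1
socket17 scene 0.92 [182.4 251.6] [ 708.  -266.1   31. ]
socket17 scene 0.87 [169.7 213.4] [ 630.9 -325.2   31. ]
socket17 scene 0.78 [268.1 176.7] [ 492.  -150.6   31. ]
socket17 scene 0.77 [289.1 165.8] [ 452.8 -113.7   31. ]
socket17 top 0.95 [362.1 257.8] [ 453.3 -121.7   31. ]
socket17 top 0.92 [421.2 187.1] [ 613.1 -244.1   31. ]
socket17 top 0.76 [434.7 146.8] [ 707.4 -273.5   31. ]
socket17 top 0.61 [456.5 182. ] [ 629.  -320.7   31. ]
socket22 scene 0.92 [182.4 251.6] [ 709.  -265.1   33.5]
socket22 scene 0.87 [169.7 213.4] [ 632.1 -324.    33.5]
socket22 scene 0.78 [268.1 176.7] [ 493.6 -149.9   33.5]
socket22 scene 0.77 [289.1 165.8] [ 454.5 -113.1   33.5]
socket22 top 0.95 [362.1 257.8] [ 453.1 -121.5   33.5]
socket22 top 0.92 [421.2 187.1] [ 612.4 -243.5   33.5]
socket22 top 0.76 [434.7 146.8] [ 706.4 -272.9   33.5]
socket22 top 0.61 [456.5 182. ] [ 628.3 -319.9   33.5]
socket27 scene 0.92 [182.4 251.6] [ 710.3 -263.9   36.5]
socket27 scene 0.87 [169.7 213.4] [ 633.6 -322.6   36.5]
socket27 scene 0.78 [268.1 176.7] [ 495.5 -149.1 
[... 1890 characters left out ...]
8.1 221.2  10. ]
post27 top 0.54 [420.8 184.5] [ 624.9 -248.2   10. ]
post32 scene 0.75 [399.2 201.2] [472.2 138.8  10. ]
post32 scene 0.7 [417.9 215.9] [499.2 183.5  10. ]
post32 scene 0.52 [457.8 253.2] [567.5 275.7  10. ]
post32 scene 0.46 [438.9 238.2] [542.1 233.7  10. ]
post32 top 0.77 [245.3 244.9] [468.3 128.4  10. ]
post32 top 0.6 [184.2 193.3] [574.4 274.7  10. ]
post32 top 0.59 [206.3 210.7] [538.1 221.2  10. ]
post32 top 0.54 [420.8 184.5] [ 624.9 -248.2   10. ]
adapter scene 0.49 [230.9 203.2] [ 574.5 -208.9   28. ]
adapter top 0.71 [408.2 203.3] [ 576.2 -217.    28. ]
extension scene 0.86 [322.6 242.7] [611.5   1.   12.5]
extension top 0.69 [308.  183.7] [611.5   2.5  12.5]
1.1
```

View pics/s0.png

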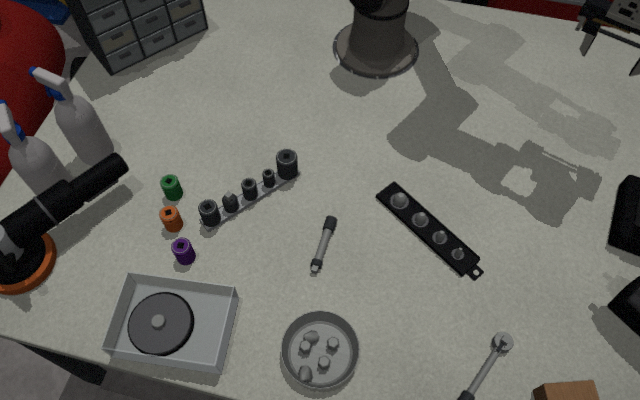

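View pics/t0.png

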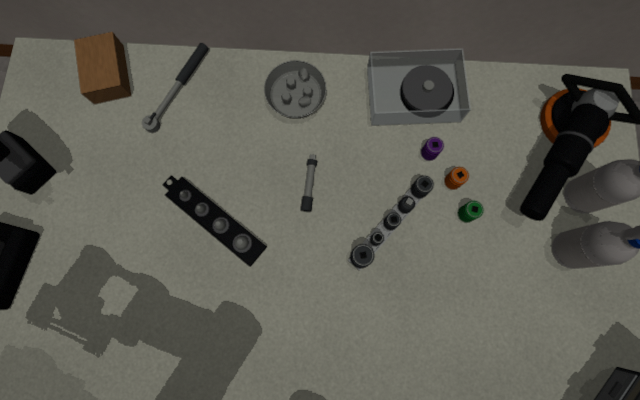

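The scene view shows the rail running from (287,163) to (208,212) and the tray posts from (400,201), the largest, to (458,253), the smallest by the tab.

Things that could be taken for the targets (top view):
- Big dark cylinder (362,256): socket32.
- Small one (377,238): socket17.
- (392,219): socket22.
- (407,203): adapter, with a stub.
- (422,186): socket27.
- Coloured look-alikes: purple (432,148), orange (457,178), green (471,211). I leave these alone.

Next I look from closer, starting with the tray.

```bash
cat >> h.py <<'E'
from scipy.spatial.transform import Rotation as Ro
def plan(x,y,z,yaw):
    o=get_obs();R=Ro.from_euler('xyz',o['tcp_rot']);T=Ro.from_euler('xyz',[np.pi,0,np.radians(yaw)])
    s=R.inv().apply(np.array([x,y,z])-o['tool_pos'])/30; w=np.degrees((R.inv()*T).as_rotvec())/4
    # shifts for a "translate first, then turn" order, and for the tool after the turn
    s2=T.inv().apply(np.array([x,y,z])-o['tool_pos'])/30
    print('pos',np.round(o['tool_pos'],1),'yaw',round(np.degrees(o['tcp_rot'][2]),1),'t',round(o['time'],1),'shift(now axes)',np.round(s,2),'turn',np.round(w,2),'shift(target axes)',np.round(s2,2),'q6',round(o['joint_positions'][5],2))
E
python3 - <<'E'
from h import *
np.set_printoptions(precision=2,suppress=True)
o=get_obs();R=Ro.from_euler('xyz',o['tcp_rot']);m=camera_model('wrist');P=np.array(m['pose'])
print(R.inv().apply(P[:3,3]-o['tool_pos']),R.inv().as_matrix()@P[:3,:3],m['fov_y'])
plan(521,200,260,54)
E
```

```text
[  70.88   -0.33 -157.69] [[-0.    0.96  0.27]
 [ 1.    0.   -0.  ]
 [-0.    0.27 -0.96]] 71.46135724040954
pos [182.9 492.1 226.7] yaw 159.6 t 1.1 shift(now axes) [-13.96  -5.2   -1.11] turn [ 0.  -0.  26.4] shift(target axes) [-1.25 14.84 -1.11] q6 -0.15
```

```bash
cat >> h.py <<'E'
def arc(x,y,z,yaw,n):
    "identical-row arc move: per-row shift/turn for n rows; prints mid point too"
    o=get_obs();R=Ro.from_euler('xyz',o['tcp_rot']);T=Ro.from_euler('xyz',[np.pi,0,np.radians(yaw)])
    w=(R.inv()*T).as_rotvec(); th=np.linalg.norm(w)
    d=Ro.from_rotvec(-w/2).apply(R.inv().apply(np.array([x,y,z])-o['tool_pos']))
    v=d*(th/2)/np.sin(th/2) if th>1e-3 else d
    d1=Ro.from_rotvec(w/4).apply(v/2*(np.sin(th/4)/(th/4) if th>1e-3 else 1))
    print('pos',np.round(o['tool_pos'],1),'yaw',round(np.degrees(o['tcp_rot'][2]),1),'t',round(o['time'],1),'rows',n,'each',np.round(v/30/n,3),np.round(np.degrees(w)/4/n,3),'mid',np.round(o['tool_pos']+R.apply(d1)))
E
python3 - <<'E'
from h import *
arc(521,200,260,54,27)
E
```

```text
pos [182.9 492.1 226.7] yaw 159.6 t 1.1 rows 27 each [-0.539  0.342 -0.047] [ 0.    -0.     0.978] mid [424. 430. 245.]
```

```bash
python3 -m pendant '[-0.54,0.34,-0.05,0,0,0.98,-1,-0.54,0.34,-0.05,0,0,0.98,-1,-0.54,0.34,-0.05,0,0,0.98,-1,-0.54,0.34,-0.05,0,0,0.98,-1,-0.54,0.34,-0.05,0,0,0.98,-1,-0.54,0.34,-0.05,0,0,0.98,-1,-0.54,0.34,-0.05,0,0,0.98,-1,-0.54,0.34,-0.05,0,0,0.98,-1,-0.54,0.34,-0.05,0,0,0.98,-1,-0.54,0.34,-0.05,0,0,0.98,-1,-0.54,0.34,-0.05,0,0,0.98,-1,-0.54,0.34,-0.05,0,0,0.98,-1]'
python3 -m pendant '[-0.54,0.34,-0.05,0,0,0.98,-1,-0.54,0.34,-0.05,0,0,0.98,-1,-0.54,0.34,-0.05,0,0,0.98,-1,-0.54,0.34,-0.05,0,0,0.98,-1,-0.54,0.34,-0.05,0,0,0.98,-1,-0.54,0.34,-0.05,0,0,0.98,-1,-0.54,0.34,-0.05,0,0,0.98,-1,-0.54,0.34,-0.05,0,0,0.98,-1,-0.54,0.34,-0.05,0,0,0.98,-1,-0.54,0.34,-0.05,0,0,0.98,-1,-0.54,0.34,-0.05,0,0,0.98,-1,-0.54,0.34,-0.05,0,0,0.98,-1]'
python3 -m pendant '[-0.54,0.34,-0.05,0,0,0.98,-1,-0.54,0.34,-0.05,0,0,0.98,-1,-0.54,0.34,-0.05,0,0,0.98,-1,0,0,0,0,0,0,-1]'
python3 - <<'E'
from h import *
np.set_printoptions(precision=1,suppress=True)
m=camera_model('wrist');save('wrist','w1.png')
for r in pinpoint('wrist','post27')[:7]: print(round(r['score'],2),np.array(r['location']),atz(m,r['location'],10))
plan(521,200,260,54)
E
```

```text
time: 2.3
tool_pos: [403.7, 454.0, 244.6]
tcp_rot: [-3.142, -0.0, 1.962]
contact_force: [-0.7, -0.3, 0.5]
grip_width: 91.6
finger_force: 0.0
time: 3.5
tool_pos: [525.6, 266.7, 262.6]
tcp_rot: [-3.141, 0.0, 1.141]
contact_force: [-0.8, -0.5, 0.9]
grip_width: 92.0
finger_force: 0.0
time: 3.9
tool_pos: [529.5, 208.4, 267.5]
tcp_rot: [3.141, 0.0, 0.935]
contact_force: [0.0, 0.3, -0.3]
grip_width: 92.3
finger_force: 0.0
0.84 [313.5 152.4] [539.8 232.8  10. ]
0.75 [312.4 192.4] [501.8 184.7  10. ]
0.73 [311.9 117.1] [568.1 274.6  10. ]
0.56 [317.5 227.1] [474.1 134.   10. ]
pos [529.2 210.3 267.3] yaw 53.8 t 4.0 shift(now axes) [-0.4 -0.   0.2] turn [-0.  -0.  -0.1] shift(target axes) [-0.4 -0.   0.2] q6 0.88
```

View pics/w1.png

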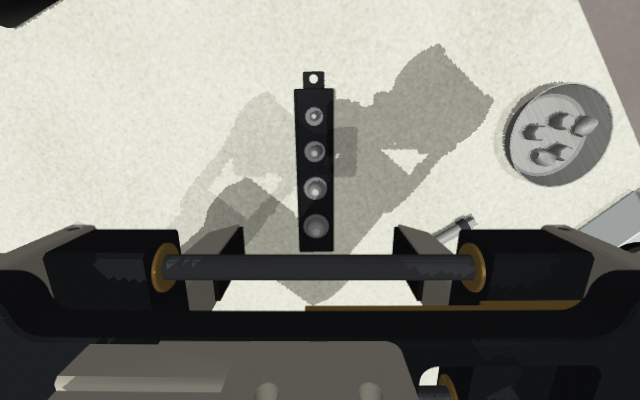

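Picture w1: the tray posts sit at (314,116), (314,152), (315,189) and (316,226), with the tab at (313,78) by the small end. Next is the rail.

```bash
python3 - <<'E'
from h import *
arc(490,-150,250,-38,24)
E
```

```text
pos [529.2 210.3 267.3] yaw 53.8 t 4.0 rows 24 each [-0.137  0.545  0.027] [-0.    -0.     0.956] mid [586.  22. 258.]
```

```bash
python3 -m pendant '[-0.14,0.55,0.03,0,0,0.96,-1,-0.14,0.55,0.03,0,0,0.96,-1,-0.14,0.55,0.03,0,0,0.96,-1,-0.14,0.55,0.03,0,0,0.96,-1,-0.14,0.55,0.03,0,0,0.96,-1,-0.14,0.55,0.03,0,0,0.96,-1,-0.14,0.55,0.03,0,0,0.96,-1,-0.14,0.55,0.03,0,0,0.96,-1,-0.14,0.55,0.03,0,0,0.96,-1,-0.14,0.55,0.03,0,0,0.96,-1,-0.14,0.55,0.03,0,0,0.96,-1,-0.14,0.55,0.03,0,0,0.96,-1]'
python3 -m pendant '[-0.14,0.55,0.03,0,0,0.96,-1,-0.14,0.55,0.03,0,0,0.96,-1,-0.14,0.55,0.03,0,0,0.96,-1,-0.14,0.55,0.03,0,0,0.96,-1,-0.14,0.55,0.03,0,0,0.96,-1,-0.14,0.55,0.03,0,0,0.96,-1,-0.14,0.55,0.03,0,0,0.96,-1,-0.14,0.55,0.03,0,0,0.96,-1,-0.14,0.55,0.03,0,0,0.96,-1,-0.14,0.55,0.03,0,0,0.96,-1,-0.14,0.55,0.03,0,0,0.96,-1,-0.14,0.55,0.03,0,0,0.96,-1]'
python3 -m pendant '[0,0,0,0,0,0,-1,0,0,0,0,0,0,-1]'
python3 - <<'E'
from h import *
np.set_printoptions(precision=1,suppress=True)
m=camera_model('wrist');save('wrist','w2.png')
for n in('socket27','adapter'):
  for r in pinpoint('wrist',n)[:8]: print(n,round(r['score'],2),np.array(r['location']),atz(m,r['location'],36))
  for r in regions_of('wrist',n)[:8]: print(n,round(r['score'],2),np.array(r['location']),r['pixels'].sum())
plan(490,-150,250,-38)
E
```

```text
time: 5.2
tool_pos: [592.1, 22.0, 256.0]
tcp_rot: [-3.141, 0.0, 0.134]
contact_force: [0.5, 0.6, -0.1]
grip_width: 91.9
finger_force: 0.0
time: 6.4
tool_pos: [499.5, -154.2, 245.4]
tcp_rot: [-3.141, 0.0, -0.67]
contact_force: [-0.2, 0.2, -0.5]
grip_width: 91.6
finger_force: 0.0
time: 6.6
tool_pos: [499.9, -154.0, 245.7]
tcp_rot: [-3.141, -0.0, -0.668]
contact_force: [0.2, -0.6, -1.1]
grip_width: 92.0
finger_force: 0.0
socket27 0.96 [315.9 143.6] [ 535.7 -178.3   36. ]
socket27 0.92 [315.   58.7] [ 615.6 -240.4   36. ]
socket27 0.91 [316.2 217.8] [ 455.3 -115.1   36. ]
socket27 0.78 [409.8  32.4] [ 568.6 -346.3   36. ]
socket27 0.54 [317.  180.9] [ 495.9 -148.7   36. ]
socket27 0.88 [315.3  57.8] 1186
socket27 0.88 [317.4 219. ] 1330
socket27 0.87 [412.   31.8] 1500
socket27 0.69 [355.7  11. ] 589
socket27 0.61 [318.4 144. ] 526
socket27 0.55 [317.2 180.7] 421
socket27 0.52 [287.6   3.5] 91
adapter 0.94 [317.1 101.7] [ 575.3 -211.7   36. ]
adapter 0.73 [320.3 102.2] 609
pos [ 499.8 -154.1  245.5] yaw -38.3 t 6.8 shift(now axes) [-0.3  0.1 -0.1] turn [-0.   0.  -0.1] shift(target axes) [-0.3  0.1 -0.1] q6 1.79
```

View pics/w2.png

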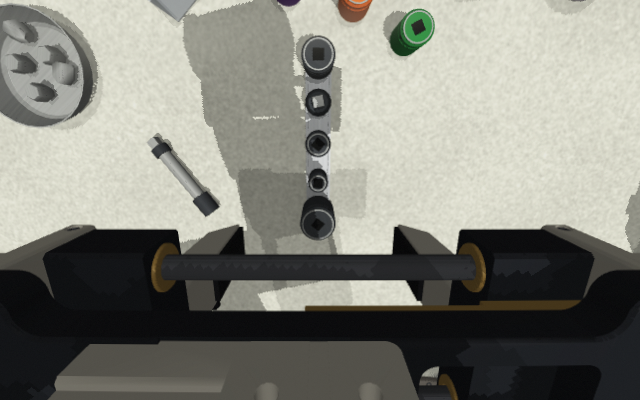

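Picture w2 shows the rail from near to far: socket32 (318,223), socket17 (317,182), socket22 (318,144), the adapter with its bright stub (318,101), then socket27 (318,53). The green look-alike is at (416,27) and the orange one at (355,5). Now I triangulate the sockets and posts from the three views.

```bash
python3 - <<'E'
from h import *
from scipy.optimize import least_squares
np.set_printoptions(precision=1,suppress=True)
mw=camera_model('wrist');ms=camera_model('scene');mt=camera_model('top')
P=lambda c,n:[r['location'] for r in pinpoint(c,n)]
S={'32':((452,-120),40,(318,223)),'17':((494,-149),31,(317,182)),'22':((535,-178),33.5,(317.5,144)),'27':((614,-241),36.5,(318,53))}
capture('scene');capture('top')
det={c:P(c,'socket27')+P(c,'socket17') for c in('scene','top','wrist')}
M={'scene':ms,'top':mt,'wrist':mw}
for k,(xy,z,px) in S.items():
    rs=[];out=[]
    for c in M:
        e=proj(M[c],[*xy,z]);d=min(det[c],key=lambda l:np.hypot(*(np.array(l)-e)))
        if np.hypot(*(np.array(d)-e))<12: rs.append(ray(M[c],d));out.append((c,atz(M[c],d,z)[:2]))
    print(k,'tri',tri(rs) if len(rs)>1 else None,out,'topface(wrist)',atz(mw,px,{'32':70,'17':52,'22':57,'27':63}[k])[:2])
print(camera_model('wrist')['pose'][:3])
# posts, rigid fit
D=[(ms,[(457.8,253.2),(438.9,238.2),(417.9,215.9),(399.2,201.2)]),(mt,[(184.2,193.3),(206.3,210.7),None,(245.3,244.9)])]
rw=[(568.1,274.6),(539.8,232.8),(501.8,184.7),(474.1,134)]
Y=[84,34,-22,-84]
def f(p,sep=False):
    r=[]
    for i,y in enumerate(Y):
        X=np.array([p[0]+y*np.cos(p[2]),p[1]+y*np.sin(p[2])])
        for m,d in D:
            if d[i]: r+=list(atz(m,d[i],10)[:2]-X)
        r+=list(2*(np.array(rw[i])-X))
    return r
s=least_squares(f,[520,200,.95],loss='soft_l1');p=s.x
print(np.degrees(p[2]),[(p[0]+y*np.cos(p[2]),p[1]+y*np.sin(p[2])) for y in Y],np.array(f(p)))
E
```

```text
32 tri [ 454.9 -115.    36.8] [('scene', array([ 456.1, -109.4])), ('top', array([ 455.5, -119.3])), ('wrist', array([ 456.2, -116.1]))] topface(wrist) [ 457.6 -120.4]
17 tri [ 494.9 -147.8   35.5] [('scene', array([ 491.1, -148.3])), ('top', array([ 495.6, -148.2])), ('wrist', array([ 494.9, -148.1]))] topface(wrist) [ 497.2 -150.1]
22 tri [ 533.7 -180.7   28.2] [('scene', array([ 537.4, -180.3])), ('top', array([ 530.9, -181.4])), ('wrist', array([ 535.3, -178.3]))] topface(wrist) [ 535.1 -180.9]
27 tri [ 613.7 -240.3   49.6] [('scene', array([ 607.3, -246.6])), ('wrist', array([ 615.3, -240.5]))] topface(wrist) [ 613.5 -243.7]
[[  -0.6    0.8    0.2  555.7]
 [  -0.8   -0.6   -0.2 -199.4]
 [  -0.    -0.3    1.   403.3]]
56.000586738081466 [(np.float64(567.5383729533746), np.float64(273.8374704383366)), (np.float64(539.5791522697376), np.float64(232.38530549169377)), (np.float64(508.2648251040642), np.float64(185.9588807514538)), (np.float64(473.5953914563543), np.float64(134.55819621761665))] [ -0.    1.8   6.8   0.9   1.1   1.5   2.5   1.3  -1.5 -11.2   0.4   0.8
  -9.1  -2.4 -12.9  -2.5  -1.4   4.2  -5.3  -6.2   1.   -1.1]
```

```bash
python3 - <<'E'
from h import *
im=cv2.imread('pics/w2.png')[20:250,240:450];cv2.imwrite('pics/w2c.png',cv2.resize(im,None,fx=2.6,fy=2.6,interpolation=cv2.INTER_CUBIC))
plan(456.5,-119,20,-38.2)
E
```

```text
pos [ 499.4 -154.6  245.6] yaw -38.4 t 7.2 shift(now axes) [-1.86 -0.04  7.52] turn [-0.    0.   -0.05] shift(target axes) [-1.86 -0.05  7.52] q6 1.79
```

View pics/w2c.png

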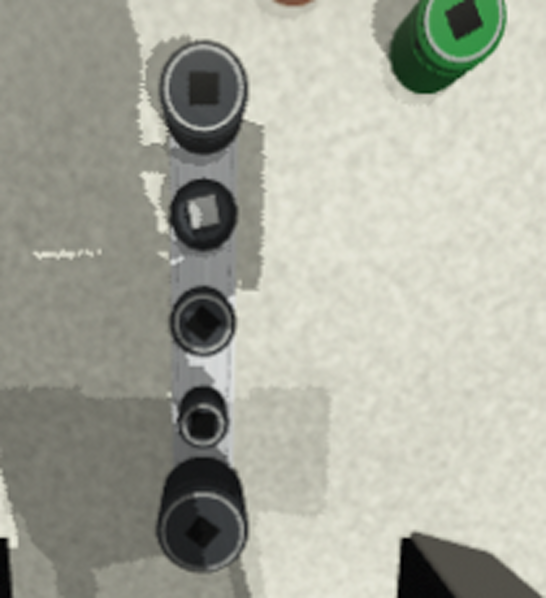

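```bash
python3 - <<'E'
from h import *
m=camera_model('wrist')
save('wrist','w2b.png')
for xy in((457,-120),(614,-242.5)):
    for D,z in((46,70),(39,63)):
        print(xy,D,[np.round(proj(m,[xy[0]+s*D/2*np.sin(np.radians(38.2)),xy[1]+s*D/2*np.cos(np.radians(38.2)),z]),1) for s in(-1,1)], 'foot-centre/top-centre rows',[np.round(proj(m,[*xy,q]),1) for q in(10,z)])
for r in regions_of('wrist','socket27'):
    ys,xs=np.where(r['pixels']); print(r['location'],'cols',xs.min(),xs.max(),'rows',ys.min(),ys.max(),ys.size)
for c in('top','scene'):
    mm=camera_model(c);capture(c)
    for r in regions_of(c,'socket27'): print(c,r['location'],r['pixels'].sum(),np.ptp(np.where(r['pixels'])[1]),np.ptp(np.where(r['pixels'])[0]))
    print([(xy,np.linalg.norm(np.array(mm['pose'])[:3,3]-[*xy,40])) for xy in((457,-120),(614,-242))])
E
```

```text
(457, -120) 46 [array([335.5, 223.4]), array([299.5, 223.5])] foot-centre/top-centre rows [array([317.6, 209.1]), array([317.5, 223.5])]
(457, -120) 39 [array([332.5, 221.5]), array([302.6, 221.6])] foot-centre/top-centre rows [array([317.6, 209.1]), array([317.5, 221.6])]
(614, -242.5) 46 [array([337. ,  51.8]), array([294.8,  52. ])] foot-centre/top-centre rows [array([316.3,  62.9]), array([315.9,  51.9])]
(614, -242.5) 39 [array([333.5,  53.3]), array([298.5,  53.5])] foot-centre/top-centre rows [array([316.3,  62.9]), array([316. ,  53.4])]
[314.4, 56.7] cols 300 334 rows 36 78 1184
[316.8, 143.3] cols 305 330 rows 130 157 575
[409.9, 30.9] cols 389 432 rows 8 55 1461
[351.3, 9.0] cols 337 369 rows 0 21 577
[317.3, 182.0] cols 308 327 rows 168 192 403
[314.5, 217.7] cols 300 334 rows 196 240 1292
[287.6, 1.5] cols 277 298 rows 0 6 113
top [466.0, 214.3] 171 21 11
top [184.1, 195.6] 73 9 8
top [374.9, 240.1] 165 14 14
[((457, -120), np.float64(841.4938964529603)), ((614, -242), np.float64(889.4887298714252))]
scene [172.1, 214.3] 510 24 27
scene [182.3, 249.7] 483 23 27
scene [172.1, 185.0] 449 22 26
scene [251.3, 191.0] 284 15 22
scene [287.2, 162.4] 568 21 30
scene [208.1, 212.1] 504 23 27
scene [266.5, 176.7] 207 13 18
[((457, -120), np.float64(1128.0652587857771)), ((614, -242), np.float64(1082.1107263378824))]
```

The crop confirms the order. The near cylinder's width of 35 px fits 46 mm (socket32), and the far one's 35 px fits 39 mm (socket27) at their depths. I reach for socket32 first.

```bash
python3 -m pendant '[-0.93,-0.02,0.8,0,0,0,-1,-0.93,-0.02,0.8,0,0,0,-1,0,0,1,0,0,0,-1,0,0,1,0,0,0,-1,0,0,1,0,0,0,-1,0,0,1,0,0,0,-1,0,0,0.9,0,0,0,-1,0,0,0.7,0,0,0,-1,0,0,0.3,0,0,0,-1,0,0,0,0,0,0,-1]'
python3 - <<'E'
from h import *
save('wrist','w3.png');plan(456.5,-119,20,-38.2)
E
```

```text
time: 8.55
tool_pos: [455.8, -118.8, 19.8]
tcp_rot: [3.141, 0.002, -0.67]
contact_force: [-0.2, 0.8, 0.3]
grip_width: 92.0
finger_force: 0.0
pos [ 456.5 -119.1   20.7] yaw -38.4 t 8.6 shift(now axes) [-0.   -0.    0.02] turn [-0.    0.   -0.05] shift(target axes) [-0.   -0.    0.02] q6 1.82
```

View pics/w3.png

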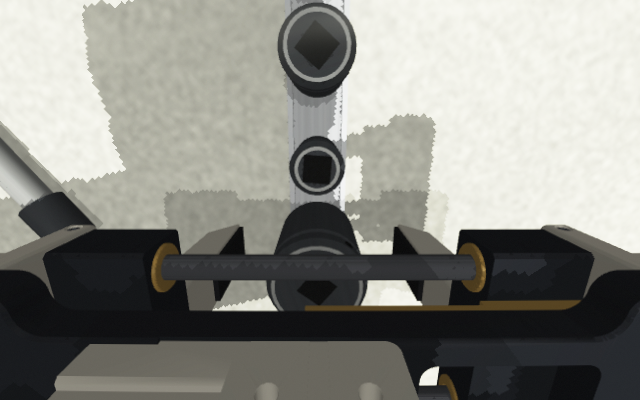

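Picture w3: socket32 is centred between the fingers at (317,287). socket17's top is at (317,168) and socket22's at (317,44). I close the gripper and lift.

```bash
python3 - <<'E'
from h import *
m=camera_model('wrist')
for px,z in(((317.5,287),70),((317,167.5),52),((316.5,44.5),57)): print(np.round(atz(m,px,z),1))
E
python3 -m pendant '[0,0,0,0,0,0,1,0,0,0,0,0,0,1,0,0,0,0,0,0,1,0,0,0,0,0,0,1,0,0,0,0,0,0,1,0,0,0,0,0,0,1]'
```

```text
[ 457.2 -119.3   70. ]
[ 497.  -150.6   52. ]
[ 536.  -181.4   57. ]
time: 9.2
tool_pos: [456.4, -119.0, 20.7]
tcp_rot: [-3.141, -0.0, -0.67]
contact_force: [-0.6, 0.5, 0.5]
grip_width: 48.4
finger_force: 0.0
```

```bash
python3 -m pendant '[0,0,0,0,0,0,1,0,0,0,0,0,0,1,0,0,0,0,0,0,1]';  python3 -m pendant '[0,0,-0.5,0,0,0,1,0,0,-1,0,0,0,1,0,0,-1,0,0,0,1,0,0,-0.5,0,0,0,1,0,0,0,0,0,0,1]'
python3 - <<'E'
from h import *
arc(473.6,134.5,115,54+1.5,24)
E
```

```text
time: 9.5
tool_pos: [456.5, -119.0, 20.7]
tcp_rot: [-3.141, -0.0, -0.67]
contact_force: [0.0, 0.9, 1.8]
grip_width: 45.6
finger_force: 30.0
time: 10.0
tool_pos: [457.3, -119.4, 112.1]
tcp_rot: [-3.141, -0.003, -0.67]
contact_force: [0.3, -0.6, -3.8]
grip_width: 44.9
finger_force: 30.0
pos [ 457.3 -119.4  112.1] yaw -38.4 t 10.0 rows 24 each [ 0.084 -0.387 -0.005] [ 0.001 -0.002 -0.978] mid [521.   4. 114.]
```

```bash
python3 -m pendant '[0.084,-0.387,0,0,0,-0.98,1,0.084,-0.387,0,0,0,-0.98,1,0.084,-0.387,0,0,0,-0.98,1,0.084,-0.387,0,0,0,-0.98,1,0.084,-0.387,0,0,0,-0.98,1,0.084,-0.387,0,0,0,-0.98,1,0.084,-0.387,0,0,0,-0.98,1,0.084,-0.387,0,0,0,-0.98,1,0.084,-0.387,0,0,0,-0.98,1,0.084,-0.387,0,0,0,-0.98,1,0.084,-0.387,0,0,0,-0.98,1,0.084,-0.387,0,0,0,-0.98,1]'
python3 -m pendant '[0.084,-0.387,0,0,0,-0.98,1,0.084,-0.387,0,0,0,-0.98,1,0.084,-0.387,0,0,0,-0.98,1,0.084,-0.387,0,0,0,-0.98,1,0.084,-0.387,0,0,0,-0.98,1,0.084,-0.387,0,0,0,-0.98,1,0.084,-0.387,0,0,0,-0.98,1,0.084,-0.387,0,0,0,-0.98,1,0.084,-0.387,0,0,0,-0.98,1,0.084,-0.387,0,0,0,-0.98,1,0.084,-0.387,0,0,0,-0.98,1,0.084,-0.387,0,0,0,-0.98,1]'
python3 -m pendant '[0,0,0,0,0,0,1,0,0,0,0,0,0,1]'
python3 - <<'E'
from h import *
np.set_printoptions(precision=1,suppress=True)
m=camera_model('wrist');save('wrist','w4.png')
for r in pinpoint('wrist','post27')[:6]: print(round(r['score'],2),np.array(r['location']),atz(m,r['location'],10))
plan(473.6,134.5,115,55.5)
E
```

```text
time: 11.2
tool_pos: [522.7, 2.7, 108.6]
tcp_rot: [-3.141, 0.003, 0.154]
contact_force: [0.3, -0.5, -4.0]
grip_width: 45.3
finger_force: 30.0
time: 12.4
tool_pos: [479.6, 134.2, 108.7]
tcp_rot: [-3.139, 0.002, 0.975]
contact_force: [0.0, 0.5, -3.2]
grip_width: 45.7
finger_force: 30.0
time: 12.6
tool_pos: [480.6, 133.8, 109.5]
tcp_rot: [-3.14, 0.001, 0.971]
contact_force: [0.1, -0.4, -3.2]
grip_width: 45.6
finger_force: 30.0
0.85 [313.7  64.2] [544.2 232.6  10. ]
0.77 [308.7 133.3] [507.8 188.   10. ]
0.56 [308.5 198.7] [472.5 137.8  10. ]
pos [481.1 133.5 110. ] yaw 55.6 t 12.7 shift(now axes) [-0.1 -0.2 -0.2] turn [-0.  0.  0.] shift(target axes) [-0.1 -0.2 -0.2] q6 0.72
```

View pics/w4.png

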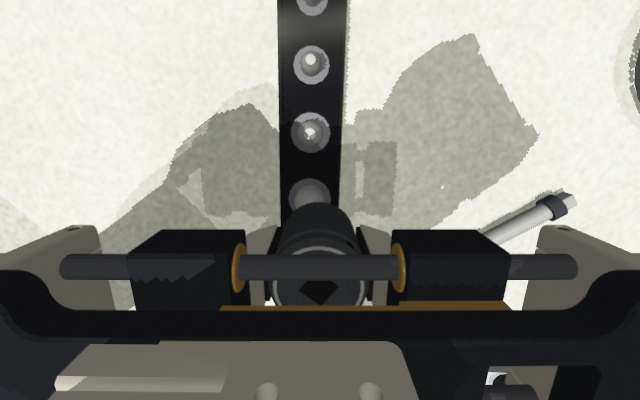

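Picture w4: socket32 is held upright at (318,285). Grey patch centres are at about (311,65) for post22 and (310,133) for post27. The post32 patch at about (309,197) is partly hidden.

```bash
python3 - <<'E'
from h import *
np.set_printoptions(precision=1,suppress=True)
m=camera_model('wrist')
g=cv2.cvtColor(cv2.imread('pics/w4.png'),cv2.COLOR_BGR2GRAY)
b=((g>55)*255).astype(np.uint8);b[:,:282]=0;b[:,338:]=0
for c in cv2.findContours(b,cv2.RETR_EXTERNAL,cv2.CHAIN_APPROX_NONE)[0]:
    if cv2.contourArea(c)>300:
        e=cv2.fitEllipse(c); print(e,atz(m,e[0],10))
pts=[]
for px in((311,65),(310,133)): print(atz(m,px,10))
for row in(40,100,160):
    r=g[row,250:380].astype(int); d=np.where(r<45)[0]+250; print(row,d.min(),d.max(),atz(m,(d.min(),row),10),atz(m,(d.max(),row),10))
E
```

```text
((309.5, 370.0), (64.87352752685547, 68.868408203125), 0.0) [355.  -33.4  10. ]
((308.1597900390625, 193.45083618164062), (27.563772201538086, 43.31880569458008), 78.43190002441406) [475.8 141.9  10. ]
((310.2379150390625, 131.5999298095703), (38.438541412353516, 39.735328674316406), 171.54856872558594) [510.5 188.1  10. ]
((309.5334167480469, 34.46149444580078), (55.14421081542969, 88.45537567138672), 179.77171325683594) [555.  253.1  10. ]
[542.7 233.2  10. ]
[509.6 187.2  10. ]Traceback (most recent call last):
  File "<stdin>", line 12, in <module>
    return umr_minimum(a, axis, None, out, keepdims, initial, where)
ValueError: zero-size array to reduction operation minimum which has no identity
```

```bash
python3 - <<'E'
from h import *
plan(474,136.8,20.7,54.8)
E
```

```text
pos [481.1 133.5 110. ] yaw 55.6 t 12.7 shift(now axes) [-0.04 -0.26  2.98] turn [-0.01  0.01  0.2 ] shift(target axes) [-0.05 -0.26  2.98] q6 0.72
```

```bash
python3 -m pendant '[-0.04,-0.26,0,0,0,0.2,1,0,0,0.8,0,0,0,1,0,0,0.6,0,0,0,1,0,0,0.4,0,0,0,1,0,0,0.4,0,0,0,1,0,0,0.4,0,0,0,1,0,0,0,0,0,0,1]'
python3 - <<'E'
from h import *
plan(474,136.8,20.7,54.8)
E
```

```text
time: 13.4
tool_pos: [473.0, 137.2, 31.2]
tcp_rot: [-3.14, 0.002, 0.958]
contact_force: [0.2, -0.4, -4.0]
grip_width: 45.5
finger_force: 30.0
pos [473.  137.2  31.2] yaw 54.9 t 13.4 shift(now axes) [0.01 0.04 0.35] turn [-0.03  0.02  0.02] shift(target axes) [0.01 0.04 0.35] q6 0.74
```

```bash
python3 -m pendant '[0,0,0.2,0,0,0,1,0,0,0.13,0,0,0,1,0,0,0,0,0,0,1]'
```

```text
time: 13.7
tool_pos: [473.8, 137.4, 22.5]
tcp_rot: [-3.141, 0.0, 0.958]
contact_force: [-0.4, 0.3, -3.3]
grip_width: 45.3
finger_force: 30.0
```

```bash
python3 -m pendant '[0,0,0.06,0,0,0,1,0,0,0.03,0,0,0,1,0,0,0,0,0,0,1]';python3 -m pendant '[0,0,0,0,0,0,-0.5,0,0,0,0,0,0,-1,0,0,0,0,0,0,-1,0,0,0,0,0,0,-1]'
python3 - <<'E'
from h import *
save('wrist','w5.png')
E
```

```text
time: 14.0
tool_pos: [474.2, 137.5, 20.7]
tcp_rot: [3.141, -0.001, 0.958]
contact_force: [-2.0, -0.0, 2.5]
grip_width: 45.7
finger_force: 30.0
time: 14.4
tool_pos: [474.0, 137.4, 20.1]
tcp_rot: [3.141, -0.0, 0.958]
contact_force: [-0.8, -0.1, 0.7]
grip_width: 72.9
finger_force: 0.0
```

View pics/w5.png

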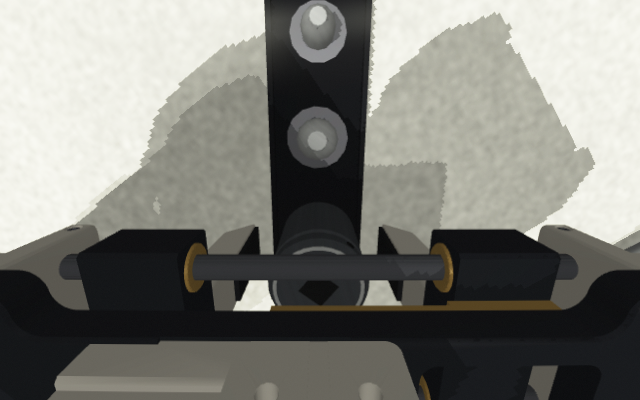

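Picture w5: socket32 is seated and released at (319,285). The post27 patch is at (317,137) and the post22 patch at (318,31). Next is socket17.

```bash
python3 - <<'E'
from h import *
m=camera_model('wrist')
for px in((317.3,137.3),(318,31)): print(np.round(atz(m,px,10),1))
E
python3 -m pendant '[0,0,-1,0,0,0,-1,0,0,-1,0,0,0,-1,0,0,-1,0,0,0,-1]'
python3 - <<'E'
from h import *
arc(496.8,-150.2,112,-38.2,24)
E
```

```text
[509.5 187.9  10. ]
[542.2 233.6  10. ]
time: 14.75
tool_pos: [473.6, 137.4, 110.9]
tcp_rot: [-3.141, 0.0, 0.958]
contact_force: [-0.3, -0.5, -0.0]
grip_width: 91.4
finger_force: 0.0
pos [473.6 137.4 110.9] yaw 54.9 t 14.8 rows 24 each [-0.029  0.447 -0.002] [-0.    0.    0.97] mid [547.  -1. 111.]
```

```bash
python3 -m pendant '[-0.029,0.447,0,0,0,0.97,-1,-0.029,0.447,0,0,0,0.97,-1,-0.029,0.447,0,0,0,0.97,-1,-0.029,0.447,0,0,0,0.97,-1,-0.029,0.447,0,0,0,0.97,-1,-0.029,0.447,0,0,0,0.97,-1,-0.029,0.447,0,0,0,0.97,-1,-0.029,0.447,0,0,0,0.97,-1,-0.029,0.447,0,0,0,0.97,-1,-0.029,0.447,0,0,0,0.97,-1,-0.029,0.447,0,0,0,0.97,-1,-0.029,0.447,0,0,0,0.97,-1]'
python3 -m pendant '[-0.029,0.447,0,0,0,0.97,-1,-0.029,0.447,0,0,0,0.97,-1,-0.029,0.447,0,0,0,0.97,-1,-0.029,0.447,0,0,0,0.97,-1,-0.029,0.447,0,0,0,0.97,-1,-0.029,0.447,0,0,0,0.97,-1,-0.029,0.447,0,0,0,0.97,-1,-0.029,0.447,0,0,0,0.97,-1,-0.029,0.447,0,0,0,0.97,-1,-0.029,0.447,0,0,0,0.97,-1,-0.029,0.447,0,0,0,0.97,-1,-0.029,0.447,0,0,0,0.97,-1]'
python3 -m pendant '[0,0,0,0,0,0,-1,0,0,0,0,0,0,-1]'
python3 - <<'E'
from h import *
plan(496.8,-150.2,17,-38.2)
E
```

```text
time: 15.95
tool_pos: [552.0, 0.8, 109.9]
tcp_rot: [-3.141, 0.0, 0.143]
contact_force: [0.1, -0.3, 0.1]
grip_width: 91.9
finger_force: 0.0
time: 17.15
tool_pos: [506.5, -149.4, 109.9]
tcp_rot: [-3.142, 0.0, -0.67]
contact_force: [0.2, -0.3, 0.4]
grip_width: 91.8
finger_force: 0.0
time: 17.35
tool_pos: [506.9, -148.9, 110.0]
tcp_rot: [-3.141, 0.0, -0.666]
contact_force: [0.2, -0.7, 0.4]
grip_width: 92.1
finger_force: 0.0
pos [ 506.9 -148.9  110. ] yaw -38.2 t 17.4 shift(now axes) [-0.24  0.24  3.1 ] turn [-0.    0.    0.01] shift(target axes) [-0.24  0.24  3.1 ] q6 1.81
```

```bash
python3 -m pendant '[-0.24,0.24,0.3,0,0,0,-1,0,0,0.8,0,0,0,-1,0,0,0.9,0,0,0,-1,0,0,0.7,0,0,0,-1,0,0,0.4,0,0,0,-1,0,0,0,0,0,0,0,0,0,0,0,0,0,1,0,0,0,0,0,0,1,0,0,0,0,0,0,1,0,0,0,0,0,0,1,0,0,0,0,0,0,1,0,0,0,0,0,0,1]'
python3 -m pendant '[0,0,0,0,0,0,1,0,0,0,0,0,0,1,0,0,0,0,0,0,1]'
```

```text
time: 18.55
tool_pos: [496.8, -150.2, 17.2]
tcp_rot: [-3.141, -0.0, -0.667]
contact_force: [-0.6, 0.1, 0.1]
grip_width: 40.4
finger_force: 0.0
time: 18.85
tool_pos: [496.7, -150.2, 17.0]
tcp_rot: [-3.142, 0.0, -0.667]
contact_force: [-0.6, -1.2, 0.2]
grip_width: 25.2
finger_force: 30.0
```

```bash
python3 -m pendant '[0,0,0,0,0,0,1,0,0,-0.5,0,0,0,1,0,0,-1,0,0,0,1,0,0,-1,0,0,0,1,0,0,-0.5,0,0,0,1,0,0,0,0,0,0,1]'
python3 - <<'E'
from h import *
arc(571.5,274,108,54.5,24)
E
```

```text
time: 19.45
tool_pos: [497.9, -150.7, 109.0]
tcp_rot: [-3.14, -0.004, -0.667]
contact_force: [0.4, 0.5, -1.6]
grip_width: 25.3
finger_force: 30.0
pos [ 497.9 -150.7  109. ] yaw -38.2 t 19.4 rows 24 each [ 0.206 -0.637  0.002] [ 0.002 -0.003 -0.966] mid [626.  46. 109.]
```

```bash
python3 -m pendant '[0.206,-0.637,0,0,0,-0.966,1,0.206,-0.637,0,0,0,-0.966,1,0.206,-0.637,0,0,0,-0.966,1,0.206,-0.637,0,0,0,-0.966,1,0.206,-0.637,0,0,0,-0.966,1,0.206,-0.637,0,0,0,-0.966,1,0.206,-0.637,0,0,0,-0.966,1,0.206,-0.637,0,0,0,-0.966,1,0.206,-0.637,0,0,0,-0.966,1,0.206,-0.637,0,0,0,-0.966,1,0.206,-0.637,0,0,0,-0.966,1,0.206,-0.637,0,0,0,-0.966,1]'
python3 -m pendant '[0.206,-0.637,0,0,0,-0.966,1,0.206,-0.637,0,0,0,-0.966,1,0.206,-0.637,0,0,0,-0.966,1,0.206,-0.637,0,0,0,-0.966,1,0.206,-0.637,0,0,0,-0.966,1,0.206,-0.637,0,0,0,-0.966,1,0.206,-0.637,0,0,0,-0.966,1,0.206,-0.637,0,0,0,-0.966,1,0.206,-0.637,0,0,0,-0.966,1,0.206,-0.637,0,0,0,-0.966,1,0.206,-0.637,0,0,0,-0.966,1,0.206,-0.637,0,0,0,-0.966,1]'
python3 -m pendant '[0,0,0,0,0,0,1,0,0,0,0,0,0,1]'
python3 - <<'E'
from h import *
save('wrist','w6.png')
plan(571.5,274,17,54.5)
E
```

```text
time: 20.65
tool_pos: [630.3, 43.0, 105.0]
tcp_rot: [-3.141, 0.003, 0.145]
contact_force: [1.2, -0.2, -0.7]
grip_width: 25.1
finger_force: 30.0
time: 21.85
tool_pos: [583.0, 272.5, 104.9]
tcp_rot: [-3.14, 0.002, 0.954]
contact_force: [-0.2, 0.1, -1.8]
grip_width: 25.1
finger_force: 30.0
time: 22.05
tool_pos: [583.7, 272.0, 105.7]
tcp_rot: [-3.141, 0.002, 0.951]
contact_force: [0.4, -0.3, -1.3]
grip_width: 25.2
finger_force: 30.0
pos [584.1 271.5 106. ] yaw 54.4 t 22.1 shift(now axes) [-0.17 -0.39  2.97] turn [-0.01  0.02 -0.01] shift(target axes) [-0.18 -0.39  2.97] q6 0.94
```

View pics/w6.png

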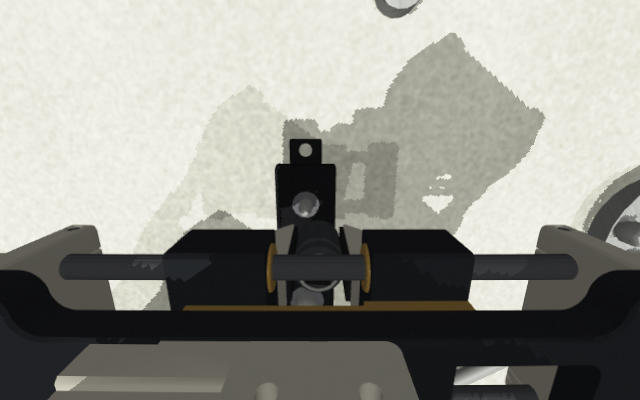

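Picture w6: the post17 patch is at (306,205), above the tab hole at (305,150), and socket17 is held at (320,270).

```bash
python3 - <<'E'
from h import *
m=camera_model('wrist')
print(np.round(atz(m,(305.7,205.5),10),1))
print(np.round(proj(m,(571.5,274,10)),1))
E
```

```text
[570.8 272.4  10. ]
[305.3 203.8]
```

Good, within 2 mm. I'll aim for (571.2, 273.3).

```bash
python3 -m pendant '[-0.2,-0.39,0,0,0,0,1,0,0,0.8,0,0,0,1,0,0,0.6,0,0,0,1,0,0,0.4,0,0,0,1,0,0,0.4,0,0,0,1,0,0,0.4,0,0,0,1,0,0,0,0,0,0,1]'
python3 -m pendant '[0,0,0.2,0,0,0,1,0,0,0.1,0,0,0,1,0,0,0,0,0,0,1]'
python3 - <<'E'
from h import *
plan(571.2,273.3,16.8,54.5)
E
```

```text
time: 22.8
tool_pos: [570.8, 273.9, 27.4]
tcp_rot: [-3.14, 0.001, 0.951]
contact_force: [-0.3, 1.7, -1.7]
grip_width: 24.9
finger_force: 30.0
time: 23.1
tool_pos: [571.1, 274.0, 19.9]
tcp_rot: [-3.141, 0.0, 0.951]
contact_force: [0.1, 0.3, -0.6]
grip_width: 25.2
finger_force: 30.0
pos [571.1 274.   19.9] yaw 54.5 t 23.1 shift(now axes) [-0.02  0.02  0.1 ] turn [-0.  0.  0.] shift(target axes) [-0.02  0.02  0.1 ] q6 0.95
```

```bash
python3 -m pendant '[0,0,0.1,0,0,0,1,0,0,0.03,0,0,0,1,0,0,0,0,0,0,1]';python3 -m pendant '[0,0,0,0,0,0,-0.2,0,0,0,0,0,0,-1,0,0,0,0,0,0,-1,0,0,0,0,0,0,-1]'
python3 -m pendant '[0,0,-1,0,0,0,-1,0,0,-1,0,0,0,-1,0,0,-1,0,0,0,-1,0,0,0,0,0,0,-1]'
python3 - <<'E'
from h import *
arc(536-5,-181.3,110,-38.2,24)
E
```

```text
time: 23.4
tool_pos: [571.5, 274.1, 17.0]
tcp_rot: [3.141, -0.001, 0.951]
contact_force: [-1.5, 0.6, 3.7]
grip_width: 25.0
finger_force: 30.0
time: 23.8
tool_pos: [571.1, 273.9, 16.0]
tcp_rot: [-3.141, 0.0, 0.951]
contact_force: [-0.0, 0.2, 0.3]
grip_width: 52.7
finger_force: 0.0
time: 24.2
tool_pos: [573.7, 274.9, 110.8]
tcp_rot: [3.137, -0.007, 0.951]
contact_force: [0.2, 1.0, -0.5]
grip_width: 84.6
finger_force: 0.0
pos [573.7 274.9 110.8] yaw 54.5 t 24.2 rows 24 each [-0.166  0.692  0.001] [-0.001 -0.006  0.966] mid [650.  38. 111.]
```

```bash
python3 -m pendant '[-0.166,0.692,0,0,0,0.966,-1,-0.166,0.692,0,0,0,0.966,-1,-0.166,0.692,0,0,0,0.966,-1,-0.166,0.692,0,0,0,0.966,-1,-0.166,0.692,0,0,0,0.966,-1,-0.166,0.692,0,0,0,0.966,-1,-0.166,0.692,0,0,0,0.966,-1,-0.166,0.692,0,0,0,0.966,-1,-0.166,0.692,0,0,0,0.966,-1,-0.166,0.692,0,0,0,0.966,-1,-0.166,0.692,0,0,0,0.966,-1,-0.166,0.692,0,0,0,0.966,-1]'
python3 -m pendant '[-0.166,0.692,0,0,0,0.966,-1,-0.166,0.692,0,0,0,0.966,-1,-0.166,0.692,0,0,0,0.966,-1,-0.166,0.692,0,0,0,0.966,-1,-0.166,0.692,0,0,0,0.966,-1,-0.166,0.692,0,0,0,0.966,-1,-0.166,0.692,0,0,0,0.966,-1,-0.166,0.692,0,0,0,0.966,-1,-0.166,0.692,0,0,0,0.966,-1,-0.166,0.692,0,0,0,0.966,-1,-0.166,0.692,0,0,0,0.966,-1,-0.166,0.692,0,0,0,0.966,-1]'
python3 -m pendant '[0,0,0,0,0,0,-1,0,0,0,0,0,0,-1]'
python3 - <<'E'
from h import *
save('wrist','w7.png')
plan(536,-181.3,18.5,-38.2)
E
```

```text
time: 25.4
tool_pos: [655.2, 38.5, 105.0]
tcp_rot: [-3.141, 0.001, 0.139]
contact_force: [0.9, 0.5, -1.0]
grip_width: 91.8
finger_force: 0.0
time: 26.6
tool_pos: [542.9, -184.1, 105.2]
tcp_rot: [3.141, 0.001, -0.67]
contact_force: [-0.1, -0.4, -0.2]
grip_width: 91.9
finger_force: 0.0
time: 26.8
tool_pos: [543.8, -183.6, 105.7]
tcp_rot: [-3.141, 0.001, -0.667]
contact_force: [0.3, -0.8, 0.4]
grip_width: 91.9
finger_force: 0.0
pos [ 544.2 -183.2  105.8] yaw -38.2 t 26.9 shift(now axes) [-0.25  0.12  2.91] turn [-0.    0.    0.01] shift(target axes) [-0.25  0.12  2.91] q6 1.78
```

View pics/w7.png

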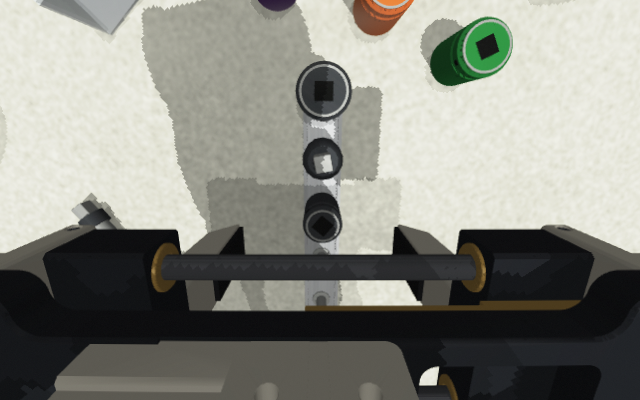

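Picture w7: socket22's top is at (323,225), the adapter at (322,160) and socket27's top at (324,91). The two near pegs are empty.

```bash
python3 - <<'E'
from h import *
m=camera_model('wrist')
print(np.round(atz(m,(323,225),57),1),np.round(atz(m,(324,90.5),63),1))
E
python3 -m pendant '[-0.25,0.12,0.3,0,0,0,-1,0,0,0.7,0,0,0,-1,0,0,0.8,0,0,0,-1,0,0,0.7,0,0,0,-1,0,0,0.4,0,0,0,-1,0,0,0,0,0,0,0]'
python3 - <<'E'
from h import *
plan(536,-181.3,18.5,-38.2)
E
```

```text
[ 535.6 -181.4   57. ] [ 613.7 -243.1   63. ]
time: 27.45
tool_pos: [535.2, -180.7, 17.4]
tcp_rot: [3.141, 0.003, -0.666]
contact_force: [0.9, -0.1, -0.7]
grip_width: 87.8
finger_force: 0.0
pos [ 535.2 -180.7   17.4] yaw -38.1 t 27.4 shift(now axes) [ 0.03  0.   -0.04] turn [0.01 0.05 0.01] shift(target axes) [ 0.03  0.   -0.04] q6 1.78
```

```bash
python3 -m pendant '[0,0,0,0,0,0,1,0,0,0,0,0,0,1,0,0,0,0,0,0,1,0,0,0,0,0,0,1,0,0,0,0,0,0,1,0,0,0,0,0,0,1,0,0,0,0,0,0,1,0,0,0,0,0,0,1]'
python3 -m pendant '[0,0,0,0,0,0,1,0,0,-0.5,0,0,0,1,0,0,-1,0,0,0,1,0,0,-1,0,0,0,1,0,0,-0.5,0,0,0,1,0,0,0,0,0,0,1]'
python3 - <<'E'
from h import *
arc(542.2-6,233.4+3,110,54.5,24)
E
```

```text
time: 28.25
tool_pos: [535.8, -181.7, 19.1]
tcp_rot: [-3.141, -0.0, -0.667]
contact_force: [0.2, 0.2, 0.9]
grip_width: 31.3
finger_force: 30.0
time: 28.85
tool_pos: [537.0, -182.3, 111.2]
tcp_rot: [-3.141, -0.004, -0.667]
contact_force: [0.2, 0.1, -1.6]
grip_width: 31.3
finger_force: 30.0
pos [ 537.  -182.3  111.2] yaw -38.2 t 28.9 rows 24 each [ 0.091 -0.644  0.002] [ 0.002 -0.002 -0.966] mid [626.  27. 111.]
```

```bash
python3 -m pendant '[0.091,-0.644,0,0,0,-0.966,1,0.091,-0.644,0,0,0,-0.966,1,0.091,-0.644,0,0,0,-0.966,1,0.091,-0.644,0,0,0,-0.966,1,0.091,-0.644,0,0,0,-0.966,1,0.091,-0.644,0,0,0,-0.966,1,0.091,-0.644,0,0,0,-0.966,1,0.091,-0.644,0,0,0,-0.966,1,0.091,-0.644,0,0,0,-0.966,1,0.091,-0.644,0,0,0,-0.966,1,0.091,-0.644,0,0,0,-0.966,1,0.091,-0.644,0,0,0,-0.966,1]'
python3 -m pendant '[0.091,-0.644,0,0,0,-0.966,1,0.091,-0.644,0,0,0,-0.966,1,0.091,-0.644,0,0,0,-0.966,1,0.091,-0.644,0,0,0,-0.966,1,0.091,-0.644,0,0,0,-0.966,1,0.091,-0.644,0,0,0,-0.966,1,0.091,-0.644,0,0,0,-0.966,1,0.091,-0.644,0,0,0,-0.966,1,0.091,-0.644,0,0,0,-0.966,1,0.091,-0.644,0,0,0,-0.966,1,0.091,-0.644,0,0,0,-0.966,1,0.091,-0.644,0,0,0,-0.966,1]'
python3 -m pendant '[0,0,0,0,0,0,1,0,0,0,0,0,0,1]'
python3 - <<'E'
from h import *
save('wrist','w8.png')
plan(542.3,233.3,19,54.5)
E
```

```text
time: 30.05
tool_pos: [631.4, 25.5, 107.0]
tcp_rot: [-3.141, 0.003, 0.145]
contact_force: [0.5, 0.7, -1.6]
grip_width: 31.2
finger_force: 30.0
time: 31.25
tool_pos: [547.8, 237.3, 107.2]
tcp_rot: [-3.14, 0.002, 0.954]
contact_force: [-0.2, 0.8, -0.3]
grip_width: 31.5
finger_force: 30.0
time: 31.45
tool_pos: [548.7, 236.8, 107.9]
tcp_rot: [-3.141, 0.002, 0.951]
contact_force: [0.2, -0.4, -1.3]
grip_width: 31.3
finger_force: 30.0
pos [549.2 236.5 108.2] yaw 54.4 t 31.5 shift(now axes) [-0.22 -0.12  2.97] turn [-0.01  0.01 -0.01] shift(target axes) [-0.22 -0.13  2.97] q6 0.9
```

View pics/w8.png

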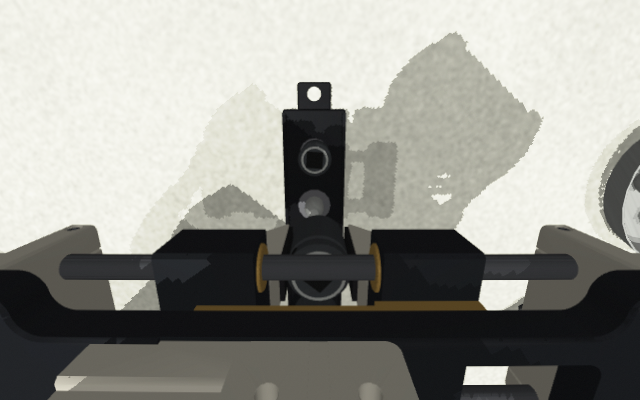

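Picture w8: socket17 stands on its post at (314,160), and the post22 patch is at (314,205), matching the model. Placing socket22.

```bash
python3 - <<'E'
from h import *
print(proj(camera_model('wrist'),(542.3,233.3,10)))
E
python3 -m pendant '[-0.22,-0.12,0,0,0,0,1,0,0,0.8,0,0,0,1,0,0,0.6,0,0,0,1,0,0,0.4,0,0,0,1,0,0,0.4,0,0,0,1,0,0,0.4,0,0,0,1,0,0,0,0,0,0,1]'
python3 -m pendant '[0,0,0.2,0,0,0,1,0,0,0.1,0,0,0,1,0,0,0,0,0,0,1]'
python3 - <<'E'
from h import *
plan(542.3,233.3,19,54.5)
E
```

```text
[313.75258634 204.4364402 ]
time: 32.2
tool_pos: [542.1, 233.6, 29.7]
tcp_rot: [-3.14, 0.001, 0.951]
contact_force: [-0.7, 1.2, -2.2]
grip_width: 31.5
finger_force: 30.0
time: 32.5
tool_pos: [542.3, 233.7, 22.0]
tcp_rot: [-3.141, 0.0, 0.951]
contact_force: [-0.1, -0.7, -1.2]
grip_width: 31.1
finger_force: 30.0
pos [542.3 233.7  22. ] yaw 54.5 t 32.5 shift(now axes) [-0.01  0.01  0.1 ] turn [-0.  0.  0.] shift(target axes) [-0.01  0.01  0.1 ] q6 0.9
```

```bash
python3 -m pendant '[0,0,0.1,0,0,0,1,0,0,0.03,0,0,0,1,0,0,0,0,0,0,1]';python3 -m pendant '[0,0,0,0,0,0,-0.2,0,0,0,0,0,0,-1,0,0,0,0,0,0,-1,0,0,0,0,0,0,-1]'
python3 -m pendant '[0,0,-1,0,0,0,-1,0,0,-1,0,0,0,-1,0,0,-1,0,0,0,-1,0,0,0,0,0,0,-1]'
python3 - <<'E'
from h import *
arc(613.7-8,-243+2,110,-38.2,24)
E
```

```text
time: 32.8
tool_pos: [542.8, 233.9, 19.1]
tcp_rot: [3.141, -0.001, 0.952]
contact_force: [-1.1, 0.3, 3.8]
grip_width: 31.1
finger_force: 30.0
time: 33.2
tool_pos: [542.4, 233.7, 18.1]
tcp_rot: [-3.141, 0.0, 0.951]
contact_force: [0.1, -0.2, 0.3]
grip_width: 59.1
finger_force: 0.0
time: 33.6
tool_pos: [544.9, 234.4, 112.6]
tcp_rot: [3.137, -0.007, 0.951]
contact_force: [0.5, -1.0, 0.3]
grip_width: 89.9
finger_force: 0.0
pos [544.9 234.4 112.6] yaw 54.5 t 33.6 rows 24 each [-0.011  0.744  0.005] [-0.001 -0.005  0.966] mid [677.  10. 112.]
```

```bash
python3 -m pendant '[-0.011,0.744,0,0,0,0.966,-1,-0.011,0.744,0,0,0,0.966,-1,-0.011,0.744,0,0,0,0.966,-1,-0.011,0.744,0,0,0,0.966,-1,-0.011,0.744,0,0,0,0.966,-1,-0.011,0.744,0,0,0,0.966,-1,-0.011,0.744,0,0,0,0.966,-1,-0.011,0.744,0,0,0,0.966,-1,-0.011,0.744,0,0,0,0.966,-1,-0.011,0.744,0,0,0,0.966,-1,-0.011,0.744,0,0,0,0.966,-1,-0.011,0.744,0,0,0,0.966,-1]'
python3 -m pendant '[-0.011,0.744,0,0,0,0.966,-1,-0.011,0.744,0,0,0,0.966,-1,-0.011,0.744,0,0,0,0.966,-1,-0.011,0.744,0,0,0,0.966,-1,-0.011,0.744,0,0,0,0.966,-1,-0.011,0.744,0,0,0,0.966,-1,-0.011,0.744,0,0,0,0.966,-1,-0.011,0.744,0,0,0,0.966,-1,-0.011,0.744,0,0,0,0.966,-1,-0.011,0.744,0,0,0,0.966,-1,-0.011,0.744,0,0,0,0.966,-1,-0.011,0.744,0,0,0,0.966,-1]'
python3 -m pendant '[0,0,0,0,0,0,-1,0,0,0,0,0,0,-1]'
python3 - <<'E'
from h import *
save('wrist','w9.png');m=camera_model('wrist')
for r in pinpoint('wrist','socket27')[:4]: print(round(r['score'],2),np.round(r['location'],1),np.round(atz(m,r['location'],36.5),1))
print(proj(m,(613.7,-243,63)))
plan(613.7,-243,20,-38.2)
E
```

```text
time: 34.8
tool_pos: [682.0, 12.8, 106.9]
tcp_rot: [-3.141, 0.001, 0.139]
contact_force: [1.0, -0.5, 0.4]
grip_width: 92.1
finger_force: 0.0
time: 36.0
tool_pos: [618.4, -240.0, 107.0]
tcp_rot: [3.141, 0.002, -0.67]
contact_force: [-0.1, 0.4, 0.8]
grip_width: 92.0
finger_force: 0.0
time: 36.2
tool_pos: [619.0, -239.3, 107.5]
tcp_rot: [-3.141, 0.001, -0.667]
contact_force: [0.5, -0.3, -0.2]
grip_width: 91.8
finger_force: 0.0
0.96 [281. 103.] [ 704.3 -268.7   36.5]
0.69 [321.9 212.9] [ 613.2 -238.1   36.5]
0.66 [378.4 125.4] [ 643.3 -318.8   36.5]
0.64 [452.5 170.4] [ 575.2 -346.6   36.5]
[326.93310511 219.674213  ]
pos [ 619.6 -238.5  107.7] yaw -38.1 t 36.3 shift(now axes) [-0.06  0.24  2.92] turn [-0.    0.01  0.02] shift(target axes) [-0.06  0.24  2.92] q6 1.75
```

View pics/w9.png

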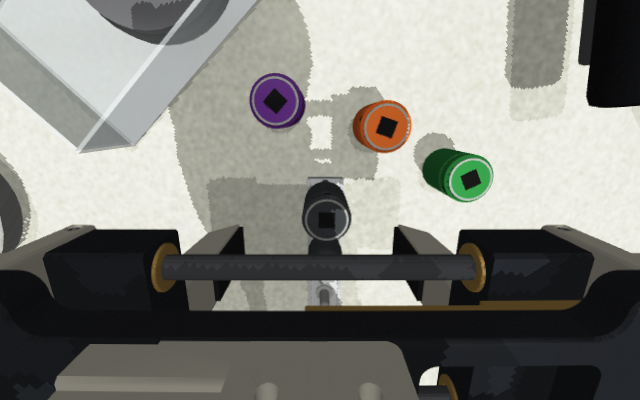

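Picture w9: socket27 (dark) is at (327,219), exactly where predicted. The purple, orange and green look-alikes are well clear. Grasping.

```bash
python3 -m pendant '[-0.06,0.24,0.3,0,0,0,-1,0,0,0.7,0,0,0,-1,0,0,0.8,0,0,0,-1,0,0,0.7,0,0,0,-1,0,0,0.4,0,0,0,-1,0,0,0,0,0,0,0]'
python3 -m pendant '[0,0,0,0,0,0,1,0,0,0,0,0,0,1,0,0,0,0,0,0,1,0,0,0,0,0,0,1,0,0,0,0,0,0,1,0,0,0,0,0,0,1,0,0,0,0,0,0,1,0,0,0,0,0,0,1]'
```

```text
time: 36.9
tool_pos: [612.1, -242.9, 18.8]
tcp_rot: [3.141, 0.004, -0.666]
contact_force: [0.5, 0.3, 0.9]
grip_width: 87.3
finger_force: 0.0
time: 37.7
tool_pos: [613.5, -243.9, 21.4]
tcp_rot: [-3.141, -0.0, -0.667]
contact_force: [-0.7, 0.9, 0.9]
grip_width: 38.2
finger_force: 30.0
```

```bash
python3 -m pendant '[0,0,0,0,0,0,1,0,0,-0.5,0,0,0,1,0,0,-1,0,0,0,1,0,0,-1,0,0,0,1,0,0,-0.5,0,0,0,1,0,0,0,0,0,0,1]'
python3 - <<'E'
from h import *
arc(509.6-10,187.8+1,112,54.5,24)
E
```

```text
time: 38.3
tool_pos: [614.7, -244.7, 114.8]
tcp_rot: [-3.141, -0.006, -0.667]
contact_force: [0.0, -0.4, -0.9]
grip_width: 38.3
finger_force: 30.0
pos [ 614.7 -244.7  114.8] yaw -38.2 t 38.3 rows 24 each [-0.082 -0.692  0.004] [ 0.002 -0.003 -0.966] mid [650.  -3. 113.]
```

```bash
python3 -m pendant '[-0.082,-0.692,0,0,0,-0.966,1,-0.082,-0.692,0,0,0,-0.966,1,-0.082,-0.692,0,0,0,-0.966,1,-0.082,-0.692,0,0,0,-0.966,1,-0.082,-0.692,0,0,0,-0.966,1,-0.082,-0.692,0,0,0,-0.966,1,-0.082,-0.692,0,0,0,-0.966,1,-0.082,-0.692,0,0,0,-0.966,1,-0.082,-0.692,0,0,0,-0.966,1,-0.082,-0.692,0,0,0,-0.966,1,-0.082,-0.692,0,0,0,-0.966,1,-0.082,-0.692,0,0,0,-0.966,1]'
python3 -m pendant '[-0.082,-0.692,0,0,0,-0.966,1,-0.082,-0.692,0,0,0,-0.966,1,-0.082,-0.692,0,0,0,-0.966,1,-0.082,-0.692,0,0,0,-0.966,1,-0.082,-0.692,0,0,0,-0.966,1,-0.082,-0.692,0,0,0,-0.966,1,-0.082,-0.692,0,0,0,-0.966,1,-0.082,-0.692,0,0,0,-0.966,1,-0.082,-0.692,0,0,0,-0.966,1,-0.082,-0.692,0,0,0,-0.966,1,-0.082,-0.692,0,0,0,-0.966,1,-0.082,-0.692,0,0,0,-0.966,1]'
python3 -m pendant '[0,0,0,0,0,0,1,0,0,0,0,0,0,1]'
python3 - <<'E'
from h import *
save('wrist','w10.png')
print(proj(camera_model('wrist'),(509.6,187.8,10)))
plan(509.6,187.8,21.4,54.5)
E
```

```text
time: 39.5
tool_pos: [655.8, -2.8, 109.8]
tcp_rot: [-3.141, 0.002, 0.145]
contact_force: [-0.4, -0.2, -1.3]
grip_width: 38.2
finger_force: 30.0
time: 40.7
tool_pos: [511.2, 193.8, 110.2]
tcp_rot: [-3.14, 0.001, 0.954]
contact_force: [-0.2, 0.1, -0.7]
grip_width: 38.5
finger_force: 30.0
time: 40.9
tool_pos: [512.4, 193.5, 110.8]
tcp_rot: [-3.141, 0.001, 0.951]
contact_force: [0.4, 0.2, -1.6]
grip_width: 38.5
finger_force: 30.0
[318.05647563 203.43583712]
pos [512.9 193.2 110.9] yaw 54.5 t 41.0 shift(now axes) [-0.21  0.01  2.98] turn [ 0.    0.   -0.01] shift(target axes) [-0.21  0.01  2.98] q6 0.84
```

View pics/w10.png

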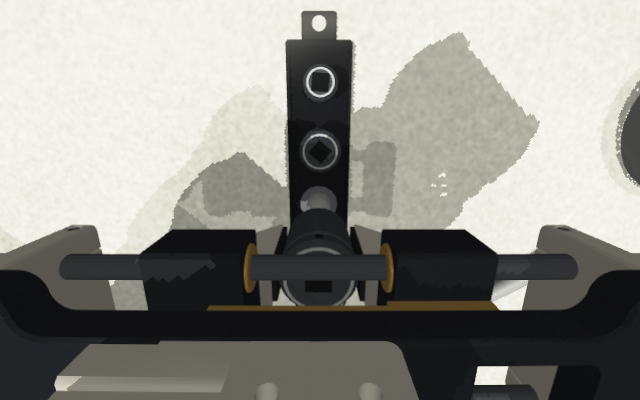

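Picture w10: socket17 at (320,82) and socket22 at (320,151) stand on their posts. The post27 patch at (318,203) matches the prediction. Placing socket27.

```bash
python3 -m pendant '[-0.21,0.01,0,0,0,0,1,0,0,0.8,0,0,0,1,0,0,0.6,0,0,0,1,0,0,0.4,0,0,0,1,0,0,0.4,0,0,0,1,0,0,0.4,0,0,0,1,0,0,0,0,0,0,1]'
python3 -m pendant '[0,0,0.2,0,0,0,1,0,0,0.1,0,0,0,1,0,0,0,0,0,0,1]'
python3 - <<'E'
from h import *
plan(509.6,187.8,21.4,54.5)
E
```

```text
time: 41.65
tool_pos: [508.8, 188.0, 31.8]
tcp_rot: [-3.14, 0.001, 0.951]
contact_force: [0.9, 0.3, -2.3]
grip_width: 38.4
finger_force: 30.0
time: 41.95
tool_pos: [509.1, 188.1, 24.1]
tcp_rot: [-3.141, 0.0, 0.951]
contact_force: [0.3, -0.5, -1.7]
grip_width: 38.2
finger_force: 30.0
pos [509.1 188.1  24.1] yaw 54.5 t 42.0 shift(now axes) [0.   0.02 0.09] turn [-0.  0.  0.] shift(target axes) [0.   0.02 0.09] q6 0.83
```

```bash
python3 -m pendant '[0,0,0.1,0,0,0,1,0,0,0.03,0,0,0,1,0,0,0,0,0,0,1]';python3 -m pendant '[0,0,0,0,0,0,-0.2,0,0,0,0,0,0,-1,0,0,0,0,0,0,-1,0,0,0,0,0,0,-1]'
python3 -m pendant '[0,0,-1,0,0,0,-1,0,0,-1,0,0,0,-1,0,0,-1,0,0,0,-1,-0.5,0,-1,0,0,0,-1,-1,0,-1,0,0,0,-1,-1,0,-1,0,0,0,-1,-1,0,0,0,0,0,-1,-1,0,0,0,0,0,-1,0,0,0,0,0,0,-1,0,0,0,0,0,0,-1]'
python3 - <<'E'
from h import *
save('wrist','w11.png')
m=camera_model('wrist')
for n,p,z in(('17',(571.3,274),52),('22',(542.4,233.7),57),('27',(509.6,188),63),('32',(474,137.4),70)): print(n,proj(m,(*p,z)))
E
```

```text
time: 42.25
tool_pos: [509.6, 188.3, 21.3]
tcp_rot: [3.141, -0.001, 0.952]
contact_force: [-1.0, 0.3, 5.3]
grip_width: 38.3
finger_force: 30.0
time: 42.65
tool_pos: [509.3, 188.2, 20.3]
tcp_rot: [3.141, -0.0, 0.951]
contact_force: [1.4, 0.2, -0.8]
grip_width: 65.7
finger_force: 0.0
time: 43.65
tool_pos: [431.0, 78.0, 200.6]
tcp_rot: [3.141, -0.001, 0.95]
contact_force: [0.4, 0.4, 0.4]
grip_width: 91.9
finger_force: 0.0
17 [317.54934942 -71.13339976]
22 [317.49964269 -11.25135278]
27 [317.42355905  52.88344317]
32 [317.92811366 119.13968987]
```

View pics/w11.png

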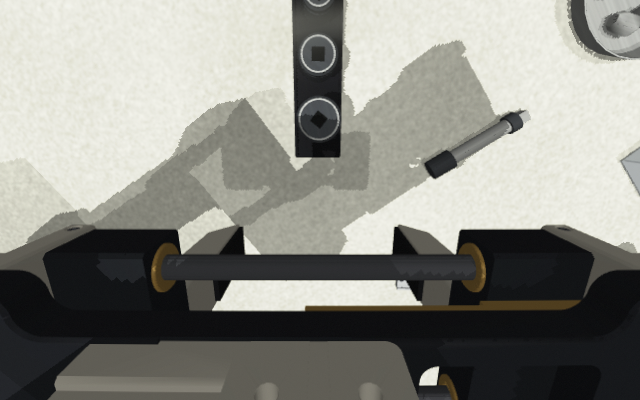

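Picture w11: socket27 (318,53) and socket32 (318,119) are seated where predicted at full-down height. One last overview from the scene camera.

```bash
python3 - <<'E'
from h import *
im=save('scene','s1.png')
c=cv2.hconcat([cv2.resize(im[140:280,150:310,::-1],None,fx=2.4,fy=2.4),cv2.resize(im[140:280,350:510,::-1],None,fx=2.4,fy=2.4)]);cv2.imwrite('pics/s1c.png',c)
E
```

```text
(no output)
```

View pics/s1c.png

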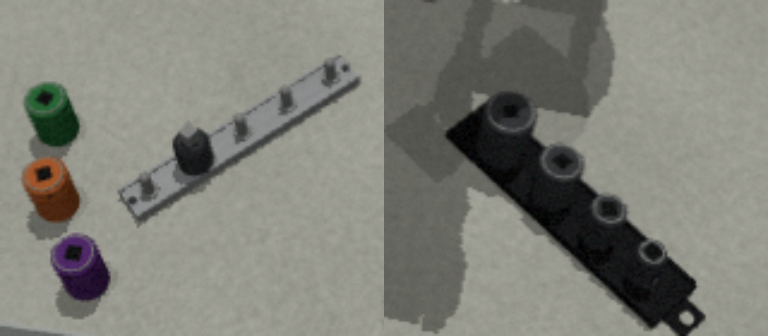

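The crop shows the adapter still on its peg at (192,150) and the look-alikes untouched. The four sockets stand in size order from (510,115) to (652,250), the smallest by the tab. Handing in.

```bash
python3 -c "
from plant import *
print(close_job())"
```

```text
the job is handed in; nothing more can be done
None
```

The job is handed in: all four sockets stand upright and fully down on their own posts, in order from smallest to largest, after about 44 s of robot time, and I left the adapter, extension bar and look-alikes alone.

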